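# Load the first-off inspection nests

## Robot

A 7-joint arm with a two-finger parallel gripper is mounted at the origin on a cart in front of the work surface, level with it; the furniture and walls round the work are solid. World frame = base frame: x ahead of the robot, y to its left, z up, the work surface at z = 0. Lengths are in mm, angles in rad, forces in N, time in s.
With the tool pointing down it reaches from about 350 to 900 mm from the base axis. Payload 19.9 kg.
Tool frame: the origin (TCP) lies midway between the tips of the shut fingers; the grasp point (between the pads) lies 19 mm behind it; z points along the fingers, y is the line along which they close (so a half turn about z gives the same grasp; the last joint's range is limited). The gripper opens to 94 mm and grips with 3 to 60 N. Pads are 16 mm wide; open, the fingers measure 119 mm over their backs; the gripper's body (75 mm by 177 mm) begins 78 mm behind the grasp point.
Start: joints at [-1.294, 0.417, -0.01, 1.614, 0.005, 1.111, -0.053], TCP at [195.881, 593.489, 205.425] pointing down, gripper open.
Joint ranges: [-2.81, 2.81], [-0.39, 2.02], [-1.27, 1.25], [0.06, 2.57], [-1.19, 4.33], [0.19, 2], [-2.82, 2.82]. Speed limits (rad/s): [1.89, 1.89, 2.39, 2.39, 3.01, 3.01, 3.01].

## Interface

Orientations are given as [roll, pitch, yaw] about the fixed x, y, z axes, in that order (R = Rz(yaw) Ry(pitch) Rx(roll)).
In Python, from bench import r gives the robot as it stands.
- The arm moves only by the shell command python3 -m jog 'ROWS' [OPENING] [FORCE]. ROWS is JSON, a list that holds one entry, the list of rows, each a list of 6 numbers: the shift along the tool's x, y, z each as a share of 0.2 m, from -1 to 1, then the turn, a rotation vector about the tool's x, y, z each as a share of pi rad, from -1 to 1. A call has 1 to 20 rows; each row is the pose to reach, as a shift and turn from the pose commanded when the call began, along the tool's axes at that moment, turning the shorter way round; what a row does not reach only later rows make up. A row lasts 1/8 s, in which the tool goes at most 62.5 mm and 10.7 degrees, less where a joint would pass 70% of its speed; a pose out of reach is approached as far as the arm can. A call with a number of a shift or a turn outside -1 to 1 is refused whole. A call with a gripper value outside its range is refused whole. OPENING is the gripper command: -1 is shut, 1 is fully open, values between are in proportion, set as the call begins (- or left out, the last holds). The fingers move at their own pace and stop on an object; FORCE is the grip in N (left out, the last holds). Time passes only in rows, so rows that repeat a pose let the fingers close. It gives the time, the measured TCP pose, the force, the opening and the grip force at its end, in the units of the state.
- r.get_state(): the state, without advancing time (a new reading comes with each control period).
- r.grab_frame(name): name is "scene" or "top" or "wrist"; returns a dict with "img" (384x512x3 uint8, red, green, blue), "z_map" (384x512 float32, mm along the optical axis (not along the pixel's ray), 0 where there is no reading), "camera_matrix" (3x3 intrinsics, pixels), "position" and "rotation" of the camera in the world; the wrist camera has in their place "mount" (4x4, takes a point from camera to tool coordinates, whose origin is the TCP and whose axes are the flange's). Camera axes: x right, y up, looking along -z (the intrinsics and any distortion apply to the point x, -y, -z); pixel columns grow to the right and rows downward; lengths in mm; the calibration is good to about 2 mm. The wrist camera is an equidistant fisheye: a pixel r from the principal point sees the ray r / f radians off the axis. A picture is of the moment at which its call begins: read the wrist's pose just before it.
- r.finish_job(): hands the job in; it is judged then, once.
The state is a dict: "clock": time; "joints": joint angles; "dq": joint speeds; "joint_efforts": joint torques, N m; "position": TCP position; "tool_rot": TCP orientation; "wrist_force": force on the tool from outside, world axes, zero at the start; "moment": the same for the moment, N m; "gripper_width": finger opening in mm; "gripper_force": force on a finger pad.
Only numpy, scipy, OpenCV 4.12 (cv2) and the standard library are available. Lean on these libraries where they do the work, as an engineer would, in place of code of your own. Each camera call takes 0.05 s, during which the arm holds its last target. There are 200 camera calls.

## Task

Load the inspection nests for the first-off check: set the two black connector housings that lie loose on the bench into the two pockets of the black nest, one in each, the loose white one into the white nest, and a dark grey one into the grey nest, each flat in its pocket, right way up and lengthwise between the corner stops. The dark grey one is in stock, in one of the three closed flip-top boxes with clear lids: open only that box, take it out and shut the box again; leave the other two boxes closed.

Things in the scene. Friction and masses are not known exactly. Their poses are not given: they have to be found in the camera images.
- black1_mid (a point): Black rectangular connector housing, 26 mm long x 18 wide x 12 high, loose on the table. Point: its centre, half-way up. Its long side is its own y, its width x, z up (ribbed side up). Weighs about 14 g; grip it across its width.
- black2_mid (a point): Black rectangular connector housing, 24 mm long x 17 wide x 11 high, loose on the table. Point: its centre, half-way up. Its long side is its own y, its width x, z up (ribbed side up). Weighs about 14 g; grip it across its width.
- white_mid (a point): White rectangular connector housing, 24 mm long x 17 wide x 11 high, loose on the table. Point: its centre, half-way up. Its long side is its own y, its width x, z up (ribbed side up). Weighs about 14 g; grip it across its width.
- grey_mid (a point): Dark grey rectangular connector housing, 27 mm long x 18 wide x 12 high, lying in one of the three closed flip-top boxes, roughly in the middle of its floor with its long side roughly front to back. Point: its centre, half-way up. Its long side is its own y, its width x, z up (ribbed side up). Weighs about 14 g; grip it across its width.
- nest_black: Fixed inspection nest, 136 x 60 mm, black insert on an aluminium base. Pocket floor 9 above the underside; two pockets in line, centred 31 either way along nest x, each a pocket 42 (along nest x) x 34 (y), bounded only by four L-shaped corner stops 6 high, 5 thick; the middle 30 of its long sides is open for fingers. Origin: centre of the underside, on the table; z up.
- nest_white: Fixed inspection nest, 74 x 60 mm, white insert on an aluminium base. Pocket floor 9 above the underside; centred pocket 42 (along nest x) x 34 (y), bounded only by four L-shaped corner stops 6 high, 5 thick; the middle 30 of its long sides is open for fingers. Origin: centre of the underside, on the table; z up.
- nest_grey: Fixed inspection nest, 74 x 60 mm, dark grey insert on an aluminium base. Pocket floor 9 above the underside; centred pocket 42 (along nest x) x 34 (y), bounded only by four L-shaped corner stops 6 high, 5 thick; the middle 30 of its long sides is open for fingers. Origin: centre of the underside, on the table; z up.
- tab_grey (a point): Middle of the white grip tab (22 mm along x, 16 along y, 6 thick) at the front of the clear lid of the blue box with the grey housing. Axes turn with the lid: x to the hinge, y along it, z out of the top; z upright = shut, tab then 32 over the table, free beneath. Hinge 83 off along x; opens up and away to 2.3 rad, light, stays where left. Fixed box, inside 65 (x) x 84 (y), floor 6.5 and rim 30 over the table, its middle 46 off along x. Boxes 90 apart in a row.
- tab_black (a point): Middle of the white grip tab (22 mm along x, 16 along y, 6 thick) at the front of the clear lid of the blue box with a spare black housing. Axes turn with the lid: x to the hinge, y along it, z out of the top; otherwise like tab_grey. This box stays shut.
- tab_white (a point): Middle of the white grip tab (22 mm along x, 16 along y, 6 thick) at the front of the clear lid of the blue box with a spare white housing. Axes turn with the lid: x to the hinge, y along it, z out of the top; otherwise like tab_grey. This box stays shut.

How it is judged (in metres and radians):
At the end, for the whole second after the job is handed in: Both black housings in the black nest, one a pocket, white in white, grey in grey: within 11 mm of the pocket centre, on its floor (3.5 mm), upright (0.15 rad), long side within 0.5 rad of the pocket's, at rest, released; the grey housing's box shut (0.12 rad) (((x of black1_mid in the frame of nest_black between -0.042 and -0.02 m and y of black1_mid in the frame of nest_black between -0.011 and 0.011 m and z of black1_mid in the frame of nest_black between 0.0115 and 0.0185 m and angle between the y axis of each of black1_mid, black2_mid and the x axis of nest_black, either way round below 0.5 rad and angle between each of black1_mid, black2_mid's own z axis and vertical below 0.15 rad and x of black2_mid in the frame of nest_black between 0.02 and 0.042 m and y of black2_mid in the frame of nest_black between -0.011 and 0.011 m and z of black2_mid in the frame of nest_black between 0.0115 and 0.0185 m) or (x of black1_mid in the frame of nest_black between 0.02 and 0.042 m and y of black1_mid in the frame of nest_black between -0.011 and 0.011 m and z of black1_mid in the frame of nest_black between 0.0115 and 0.0185 m and angle between the y axis of each of black1_mid, black2_mid and the x axis of nest_black, either way round below 0.5 rad and angle between each of black1_mid, black2_mid's own z axis and vertical below 0.15 rad and x of black2_mid in the frame of nest_black between -0.042 and -0.02 m and y of black2_mid in the frame of nest_black between -0.011 and 0.011 m and z of black2_mid in the frame of nest_black between 0.0115 and 0.0185 m)) and x of white_mid in the frame of nest_white between -0.011 and 0.011 m and y of white_mid in the frame of nest_white between -0.011 and 0.011 m and z of white_mid in the frame of nest_white between 0.0115 and 0.0185 m and angle between the y axis of white_mid and the x axis of nest_white, either way round below 0.5 rad and angle between each of white_mid, grey_mid's own z axis and vertical below 0.15 rad and x of grey_mid in the frame of nest_grey between -0.011 and 0.011 m and y of grey_mid in the frame of nest_grey between -0.011 and 0.011 m and z of grey_mid in the frame of nest_grey between 0.0115 and 0.0185 m and angle between the y axis of grey_mid and the x axis of nest_grey, either way round below 0.5 rad and angle between tab_grey's own z axis and vertical below 0.12 rad and linear speed of each of black1, black2, white, grey below 0.02 m/s); the robot touches nothing.
It fails at once if the lid of the box with the spare black housing is opened (angle between tab_black's own z axis and vertical above 0.2 rad).
It fails at once if the lid of the box with the spare white housing is opened (angle between tab_white's own z axis and vertical above 0.2 rad).
It also fails if it takes over 138 s, if anything falls off the work surface, if the arm or the gripper's body presses on something with over 40 N, if the wrist force passes 120 N, or if a joint passes its speed limit or range.

## Working session

There is one attempt and no reset: what is moved stays moved. The work goes in short steps, Python scripts to look and compute and a shell command to move; the robot and the scene stay as the last step left them, time stands still between calls to the robot, and variables do not carry over. Pictures are saved under pics/ and viewed, at most 14 in all, crops included, and the job is handed in when it is done.

```bash
ls; mkdir -p pics
cat > h.py <<'E'
import numpy as np, cv2
from bench import r
def snap(n,f):
    d=r.grab_frame(n); cv2.imwrite('pics/'+f+'.png',d['img'][:,:,::-1]); np.savez('pics/'+f+'.npz',**d); return d
E
python3 - <<'E'
from h import *
print(r.get_state())
for n in('scene','top'):
    d=snap(n,n+'0'); print(n,d['camera_matrix'],d['position'],d['rotation'],[k for k in d])
a=cv2.imread('pics/top0.png'); cv2.imwrite('pics/top0b.png',cv2.resize(a,(800,600),interpolation=cv2.INTER_CUBIC))
E
```

```text
pics
{'clock': 0.0, 'joints': array([-1.29349291,  0.41796879, -0.01031583,  1.61416477,  0.00467921,
        1.11068245, -0.053002  ]), 'dq': array([-0.00016458, -0.00070569,  0.00108044, -0.00084018,  0.00022181,
       -0.00217622, -0.00050264]), 'joint_efforts': array([ 1.08329557e-04, -8.51268911e+01,  6.38314951e-01, -4.25986862e+01,
       -4.89107764e-02,  1.86706841e-02,  1.18947569e-04]), 'position': array([195.77689102, 593.1564563 , 204.83240343]), 'tool_rot': array([-3.14039523e+00,  6.64332311e-05,  2.82279796e+00]), 'wrist_force': array([-0.78523445, -0.47119372,  0.40266094]), 'moment': array([-0.06097311, -0.01153589,  0.02645745]), 'gripper_force': 0.0, 'gripper_width': 94.16586164712847}
scene [[471.14516316   0.         256.28956115]
 [  0.         471.14516316 193.48500691]
 [  0.           0.           1.        ]] [-527.45372905 -728.23269763  931.63399148] [ 0.96447662  0.018785   -0.95483079] ['img', 'z_map', 'camera_matrix', 'position', 'rotation']
top [[462.5875856    0.         259.17950234]
 [  0.         462.5875856  195.45729098]
 [  0.           0.           1.        ]] [ 354.86019677   13.06573341 1435.34992728] [ 0.09714699 -0.01844168 -1.56549409] ['img', 'z_map', 'camera_matrix', 'position', 'rotation']
```

View pics/top0b.png

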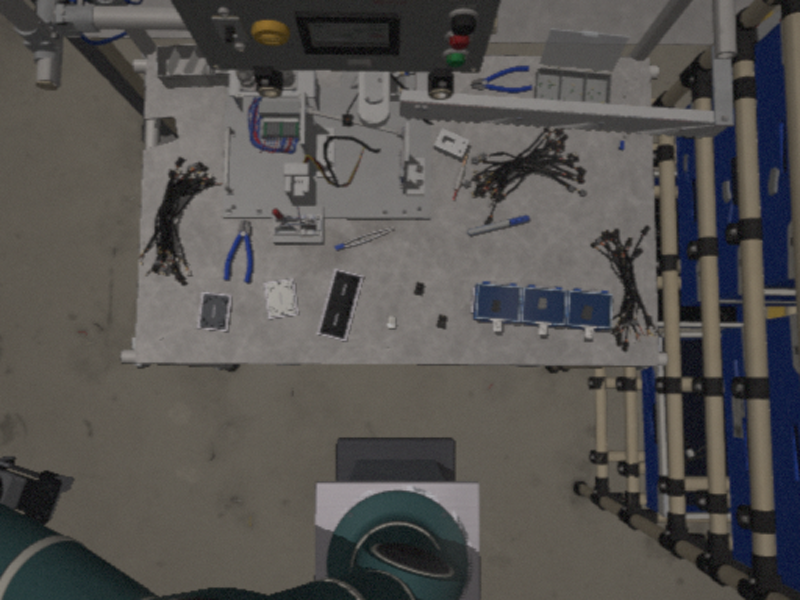

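View pics/scene0.png

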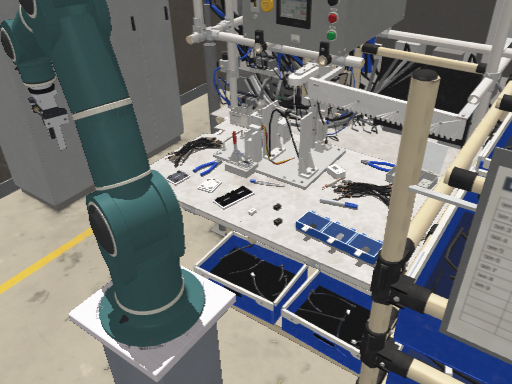

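Run:
```python
from h import *
a=cv2.imread('pics/top0.png')
m=[cv2.resize(a[165:225,x:x+160],(800,300),interpolation=cv2.INTER_CUBIC) for x in(115,240)]
m=np.vstack(m); m=np.clip(m.astype(float)*1.7,0,255).astype(np.uint8)
cv2.imwrite('pics/c1.png',m)
```

```text
(no output)
```

View pics/c1.png

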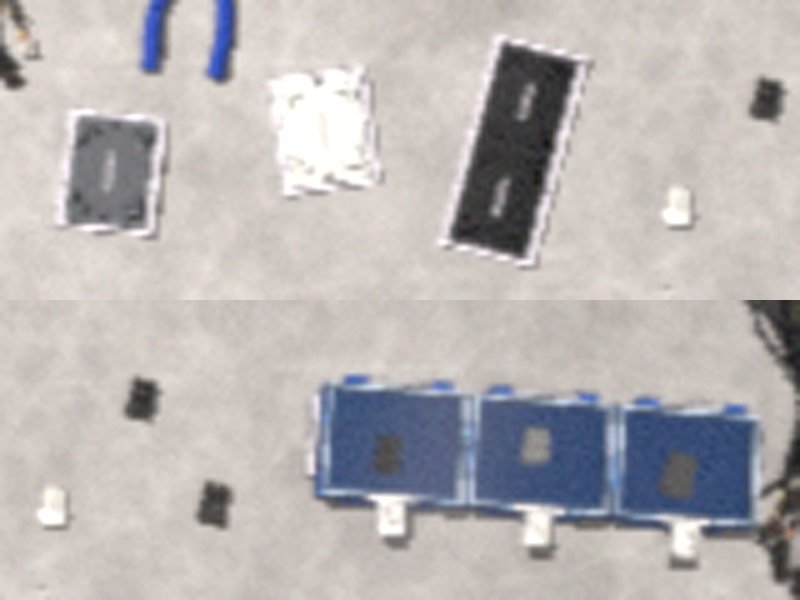

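```bash
cat >> h.py <<'E'
from scipy.spatial.transform import Rotation as Ro
def pix2w(d,u,v,z):
    K=d['camera_matrix']; R=Ro.from_euler('xyz',d['rotation']).as_matrix(); p=d['position']
    ray=R@np.array([(u-K[0,2])/K[0,0],-(v-K[1,2])/K[1,1],-1]); return p+ray*(z-p[2])/ray[2]
E
python3 - <<'E'
from h import *
d=dict(np.load('pics/top0.npz'))
C=lambda u,v,x0,y0:((u+.5)/5-.5+x0,(v+.5)/5-.5+y0)
def f(n,u,v,z,low=0):
    a,b=C(u,v-300*low,240 if low else 115,165); print(n,pix2w(d,a,b,z).round(1), 'depth z',round(float(d['z_map'][int(round(b)),int(round(a))]),1),d['img'][int(round(b)),int(round(a))])
for i,p in enumerate([(72,112),(165,122),(152,237),(58,226)]):f('g%d'%i,*p,9)
for i,p in enumerate([(272,78),(362,66),(380,183),(288,196)]):f('w%d'%i,*p,9)
for i,p in enumerate([(500,38),(590,62),(535,265),(442,243)]):f('b%d'%i,*p,9)
f('A',767,99,12);f('white',678,208,11);f('B',215,504,12,1)
f('Lpart',387,455,18,1);f('Mpart',537,446,18,1);f('grey',679,475,18,1);f('Ltab',392,518,35,1);f('Mtab',538,529,35,1);f('Rtab',685,540,35,1)
for i,p in enumerate([(325,385),(755,415),(752,524),(317,494)]):f('box%d'%i,*p,30,1)
E
```

```text
g0 [517.4 389.7   9. ] depth z 1437.9 [152 147 148]
g1 [511.6 332.3   9. ] depth z 1431.1 [120 114 115]
g2 [440.4 338.2   9. ] depth z 1431.6 [86 84 83]
g3 [446.8 396.    9. ] depth z 1427.4 [115 110 110]
w0 [539.5 267.1   9. ] depth z 1440.8 [127 123 122]
w1 [547.5 211.7   9. ] depth z 1438.1 [141 136 136]
w2 [474.7 199.1   9. ] depth z 1442.3 [108 104 102]
w3 [466.3 255.5   9. ] depth z 1429.7 [112 107 108]
b0 [565.7 126.5   9. ] depth z 1444.1 [146 142 144]
b1 [551.1  70.4   9. ] depth z 1446.6 [99 94 91]
b2 [424.7 102.9   9. ] depth z 1428.0 [101  99  95]
b3 [437.9 160.3   9. ] depth z 1427.7 [155 151 153]
A [528.4 -39.6  12. ] depth z 1425.1 [36 31 33]
white [460.3  15.1  11. ] depth z 1423.2 [142 139 133]
B [463.4 -85.   12. ] depth z 1429.8 [42 42 40]
Lpart [ 494.  -190.8   18. ] depth z 1419.5 [49 48 46]
Mpart [ 500.2 -283.8   18. ] depth z 1414.3 [85 81 80]
grey [ 482.8 -371.7   18. ] depth z 1414.4 [54 53 53]
Ltab [ 453.8 -191.1   35. ] depth z 1409.4 [148 145 142]
Mtab [ 447.7 -280.2   35. ] depth z 1404.8 [141 138 134]
Rtab [ 441.6 -370.    35. ] depth z 1404.3 [156 153 148]
box0 [ 535.7 -151.2   30. ] depth z 1419.0 [66 73 84]
box1 [ 519.1 -416.1   30. ] depth z 1416.0 [114 120 125]
box2 [ 452.  -412.7   30. ] depth z 1415.5 [77 82 89]
box3 [ 468.6 -146.1   30. ] depth z 1429.6 [60 73 94]
```

```bash
cat >> h.py <<'E'
def rot(yaw,tilt=0): # tool down, yaw; tilt about world y
    return Ro.from_euler('y',tilt)*Ro.from_euler('xyz',[np.pi,0,yaw])
def plan(*wps, start=None):
    """each wp (x,y,z,yaw[,tilt]); prints a row per wp, chained call by call"""
    s=r.get_state(); p=np.array(s['position']); R=Ro.from_euler('xyz',s['tool_rot'])
    for w in wps:
        t=np.array(w[:3],float); Q=rot(*w[3:]); d=R.inv().apply(t-p)/200; v=(R.inv()*Q).as_rotvec()/np.pi
        n=max(np.linalg.norm(t-p)/62.5,np.degrees(np.linalg.norm(v)*np.pi)/10.7)
        print(w,'->',[round(float(a),4)+0. for a in np.r_[d,v]],'rows>=%.1f'%n,'TOO FAR' if abs(d).max()>1 else ''); p,R=t,Q
def arc(p0,R0,pts): # rows all relative to (p0,R0)
    for w in pts:
        t=np.array(w[:3],float); Q=rot(*w[3:]); print([round(float(a),4)+0. for a in np.r_[R0.inv().apply(t-p0)/200,(R0.inv()*Q).as_rotvec()/np.pi]])
E
python3 - <<'E'
from h import *
plan((338,397,300,np.pi),(480,220,320,np.pi))
print(r.grab_frame('wrist')['mount'].round(2).tolist())
E
```

```text
(338, 397, 300, 3.141592653589793) -> [-0.9828, -0.7093, -0.4747, -0.0003, 0.0, -0.1015] rows>=4.2 
(480, 220, 320, 3.141592653589793) -> [-0.71, -0.885, -0.1, 0.0, 0.0, 0.0] rows>=3.6 
[[0.0, 0.97, 0.24, 69.38], [1.0, -0.0, -0.0, 0.58], [-0.0, 0.24, -0.97, -179.93], [0.0, 0.0, 0.0, 1.0]]
```

```bash
python3 -m jog '[[[-0.983,-0.709,-0.475,0,0,-0.1015],[-0.983,-0.709,-0.475,0,0,-0.1015],[-0.983,-0.709,-0.475,0,0,-0.1015],[-0.983,-0.709,-0.475,0,0,-0.1015],[-0.983,-0.709,-0.475,0,0,-0.1015],[-0.983,-0.709,-0.475,0,0,-0.1015]]]' 1 20
python3 -m jog '[[[-0.71,-0.885,-0.1,0,0,0],[-0.71,-0.885,-0.1,0,0,0],[-0.71,-0.885,-0.1,0,0,0],[-0.71,-0.885,-0.1,0,0,0],[-0.71,-0.885,-0.1,0,0,0],[-0.71,-0.885,-0.1,0,0,0]]]'
cat >> h.py <<'E'
def wsnap(f):
    s=r.get_state(); d=r.grab_frame('wrist'); d['p']=s['position'];d['rr']=s['tool_rot']
    cv2.imwrite('pics/'+f+'.png',d['img'][:,:,::-1]); np.savez('pics/'+f+'.npz',**d); return d
def wpix(d,u,v,z):
    K=d['camera_matrix']; x,y=(u-K[0,2])/K[0,0],(v-K[1,2])/K[1,1]; th=np.hypot(x,y)
    k=np.sin(th)/max(th,1e-9); ray=np.array([x*k,-y*k,-np.cos(th)])
    T=np.eye(4);T[:3,:3]=Ro.from_euler('xyz',d['rr']).as_matrix();T[:3,3]=d['p'];T=T@d['mount']
    ray=T[:3,:3]@ray; p=T[:3,3]; return p+ray*(z-p[2])/ray[2]
def rect(d,x0,x1,y0,y1,s,z,f): # orthorectified view at height z: cols -> -y, rows -> -x, s px/mm
    K=d['camera_matrix']; T=np.eye(4);T[:3,:3]=Ro.from_euler('xyz',d['rr']).as_matrix();T[:3,3]=d['p'];T=np.linalg.inv(T@d['mount'])
    X,Y=np.meshgrid(np.arange(x1,x0,-1/s),np.arange(y1,y0,-1/s),indexing='ij')
    c=np.stack([X,Y,X*0+z],-1)@T[:3,:3].T+T[:3,3]; c[...,1:]*=-1
    n=np.hypot(c[...,0],c[...,1]); th=np.arctan2(n,c[...,2]); k=th/np.maximum(n,1e-9)
    m=cv2.remap(d['img'][:,:,::-1].copy(),(c[...,0]*k*K[0,0]+K[0,2]).astype('f4'),(c[...,1]*k*K[1,1]+K[1,2]).astype('f4'),cv2.INTER_CUBIC)
    m=np.clip(m.astype(float)*1.5,0,255).astype(np.uint8); cv2.imwrite('pics/'+f+'.png',m)
E
python3 - <<'E'
from h import *
d=wsnap('w1'); print(d['p'],d['rr'],d['camera_matrix'])
rect(d,410,590,60,420,2.2,9,'w1r')
plan((480,40,320,np.pi),(475,-40,320,np.pi))
E
```

```text
clock: 0.9
position: [338.1, 397.2, 300.5]
tool_rot: [3.141, 0.0, 3.141]
wrist_force: [0.1, 0.9, 0.5]
gripper_width: 93.9
gripper_force: 0.0
clock: 1.65
position: [479.2, 222.1, 319.6]
tool_rot: [-3.141, -0.001, -3.139]
wrist_force: [-0.1, 0.6, -0.9]
gripper_width: 94.0
gripper_force: 0.0
[479.19291159 222.06616443 319.63526795] [-3.14113605e+00 -1.27671214e-03 -3.13913025e+00] [[297.31863964   0.         256.89137721]
 [  0.         297.31863964 191.66557235]
 [  0.           0.           1.        ]]
(480, 40, 320, 3.141592653589793) -> [-0.0018, -0.9108, -0.0008, -0.0001, -0.0003, 0.0009] rows>=2.9 
(475, -40, 320, 3.141592653589793) -> [0.025, -0.4, 0.0, 0.0, 0.0, 0.0] rows>=1.3
```

View pics/w1r.png

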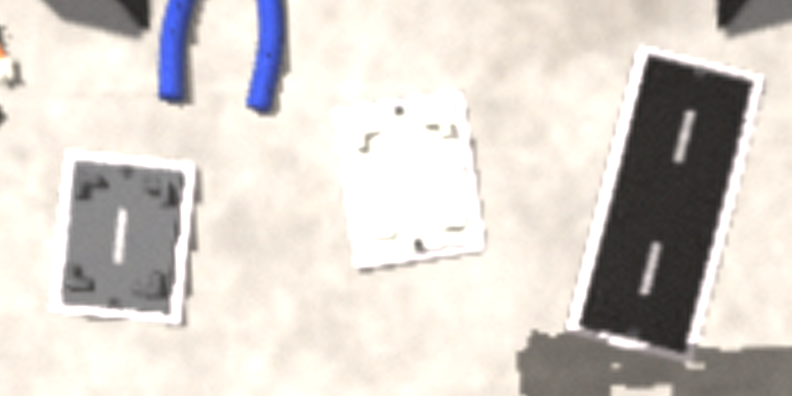

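```bash
python3 -m jog '[[[0,-0.91,0,0,0,0],[0,-0.91,0,0,0,0],[0,-0.91,0,0,0,0],[0,-0.91,0,0,0,0],[0,-0.91,0,0,0,0]]]'
python3 -m jog '[[[0.05,-0.4,0.25,0,0,0],[0.05,-0.4,0.25,0,0,0],[0.05,-0.4,0.25,0,0,0],[0.05,-0.4,0.25,0,0,0]]]'
python3 - <<'E'
from h import *
d=wsnap('w2'); print(d['p'],d['rr'])
rect(d,420,560,-120,50,4,8,'w2r')
a=cv2.imread('pics/w2r.png'); b=cv2.imread('pics/w2.png'); b=cv2.resize(b,None,fx=.2,fy=.2); a[-b.shape[0]:,-b.shape[1]:]=b; cv2.imwrite('pics/w2r.png',a)
E
```

```text
clock: 2.33
position: [480.0, 39.9, 320.3]
tool_rot: [3.141, -0.0, -3.139]
wrist_force: [-0.4, 0.6, -0.6]
gripper_width: 93.9
gripper_force: 0.0
clock: 2.82
position: [470.6, -39.9, 270.7]
tool_rot: [3.142, 0.0, -3.139]
wrist_force: [1.6, 0.4, 0.3]
gripper_width: 94.0
gripper_force: 0.0
[470.60367609 -39.85208651 270.71287358] [ 3.14154986e+00  9.45314689e-05 -3.13884385e+00]
```

View pics/w2r.png

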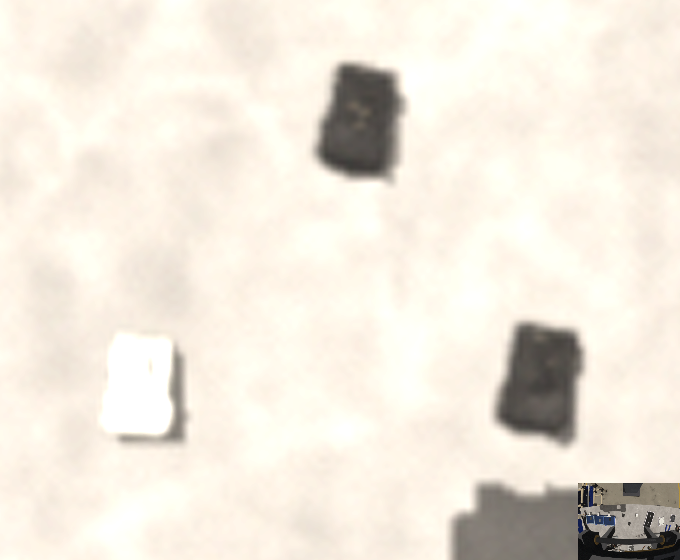

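Run:
```python
from h import *
P=np.pi
plan((530,-40,70,P-.12),(530,-40,3.5,P-.12),(530,-40,80,P-.12),(527.5,108,80,P-.259),(527.5,108,13,P-.259),(527.5,108,80,P-.259))
```

```text
(530, -40, 70, 3.021592653589793) -> [-0.2961, -0.0014, 1.0044, 0.0, 0.0001, 0.0391] rows>=3.4 TOO FAR
(530, -40, 3.5, 3.021592653589793) -> [0.0, 0.0, 0.3325, 0.0, 0.0, 0.0] rows>=1.1 
(530, -40, 80, 3.021592653589793) -> [0.0, 0.0, -0.3825, 0.0, 0.0, 0.0] rows>=1.2 
(527.5, 108, 80, 2.882592653589793) -> [0.101, 0.7332, 0.0, 0.0, 0.0, 0.0442] rows>=2.4 
(527.5, 108, 13, 2.882592653589793) -> [0.0, 0.0, 0.335, 0.0, 0.0, 0.0] rows>=1.1 
(527.5, 108, 80, 2.882592653589793) -> [0.0, 0.0, -0.335, 0.0, 0.0, 0.0] rows>=1.1
```

```bash
python3 -m jog '[[[-0.296,-0.001,1,0,0,0.039],[-0.296,-0.001,1,0,0,0.039],[-0.296,-0.001,1,0,0,0.039],[-0.296,-0.001,1,0,0,0.039],[-0.296,-0.001,1,0,0,0.039],[-0.296,-0.001,1,0,0,0.039]]]' 0.06 20
python3 -m jog '[[[0,0,0.15,0,0,0],[0,0,0.25,0,0,0],[0,0,0.3,0,0,0],[0,0,0.336,0,0,0],[0,0,0.336,0,0,0],[0,0,0.336,0,0,0]]]'
```

```text
clock: 3.62
position: [530.0, -41.3, 71.7]
tool_rot: [3.141, 0.001, 3.02]
wrist_force: [0.0, 0.6, 0.0]
gripper_width: 49.8
gripper_force: 0.0
clock: 4.38
position: [529.8, -42.0, 3.9]
tool_rot: [3.141, 0.001, 3.019]
wrist_force: [-0.3, 0.2, -0.2]
gripper_width: 49.7
gripper_force: 0.0
```

```bash
python3 -m jog '[[[0,0,0,0,0,0],[0,0,0,0,0,0],[0,0,0,0,0,0],[0,0,0,0,0,0],[0,0,0,0,0,0],[0,0,0,0,0,0],[0,0,0,0,0,0]]]' -1 15
python3 -m jog '[[[0,0,-0.1,0,0,0],[0,0,-0.38,0,0,0],[0,0,-0.38,0,0,0],[0,0,-0.38,0,0,0],[0,0,-0.38,0,0,0]]]'
python3 - <<'E'
from h import *
P=np.pi
plan((527.5,108,80,P-.259),(527.5,108,13.8,P-.259),(527.5,108,80,P-.259),(465,-84.7,80,P-.13))
E
```

```text
clock: 5.25
position: [529.4, -42.0, 3.3]
tool_rot: [-3.142, 0.0, 3.019]
wrist_force: [-0.3, 0.2, 1.8]
gripper_width: 16.9
gripper_force: 15.0
clock: 5.88
position: [528.8, -41.9, 78.4]
tool_rot: [-3.141, -0.002, 3.019]
wrist_force: [0.1, 0.4, -0.2]
gripper_width: 16.7
gripper_force: 15.0
(527.5, 108, 80, 2.882592653589793) -> [0.0977, 0.7433, -0.0084, -0.0002, -0.0005, 0.0435] rows>=2.4 
(527.5, 108, 13.8, 2.882592653589793) -> [0.0, 0.0, 0.331, 0.0, 0.0, 0.0] rows>=1.1 
(527.5, 108, 80, 2.882592653589793) -> [0.0, 0.0, -0.331, 0.0, 0.0, 0.0] rows>=1.1 
(465, -84.7, 80, 3.0115926535897932) -> [0.0553, -1.0114, 0.0, 0.0, 0.0, -0.0411] rows>=3.2 TOO FAR
```

```bash
python3 -m jog '[[[0.098,0.743,0,0,0,0.0435],[0.098,0.743,0,0,0,0.0435],[0.098,0.743,0,0,0,0.0435],[0.098,0.743,0,0,0,0.0435],[0.098,0.743,0,0,0,0.0435],[0.098,0.743,0,0,0,0.0435],[0.098,0.743,0,0,0,0.0435]]]'
python3 -m jog '[[[0,0,0.2,0,0,0],[0,0,0.28,0,0,0],[0,0,0.31,0,0,0],[0,0,0.325,0,0,0],[0,0,0.325,0,0,0],[0,0,0.325,0,0,0]]]'
```

```text
clock: 6.75
position: [528.1, 107.1, 79.2]
tool_rot: [-3.141, 0.0, 2.881]
wrist_force: [0.2, -0.3, -0.2]
gripper_width: 16.4
gripper_force: 15.0
clock: 7.5
position: [528.4, 108.1, 14.9]
tool_rot: [3.141, 0.001, 2.883]
wrist_force: [0.0, 0.1, -0.2]
gripper_width: 16.8
gripper_force: 15.0
```

```bash
python3 -m jog '[[[0,0,0.01,0,0,0],[0,0,0.01,0,0,0],[0,0,0.01,0,0,0]]]'
python3 -m jog '[[[0,0,0,0,0,0],[0,0,0,0,0,0],[0,0,0,0,0,0],[0,0,0,0,0,0],[0,0,0,0,0,0]]]' -0.35
python3 -m jog '[[[0,0,-0.1,0,0,0],[0,0,-0.35,0,0,0],[0,0,-0.35,0,0,0],[0,0,-0.35,0,0,0],[0,0,-0.35,0,0,0]]]'
python3 - <<'E'
from h import *
P=np.pi
plan((490,10,82,P-.13),(465,-84.7,82,P-.13),(465,-84.7,3.5,P-.13),(465,-84.7,80,P-.13),(467.5,20,80,P-.259),(467.5,124,80,P-.259))
E
```

```text
clock: 7.88
position: [528.1, 107.9, 12.3]
tool_rot: [-3.142, 0.0, 2.883]
wrist_force: [0.3, 0.2, 1.5]
gripper_width: 17.0
gripper_force: 15.0
clock: 8.5
position: [528.0, 107.9, 12.3]
tool_rot: [-3.142, -0.0, 2.882]
wrist_force: [-0.6, -0.3, 0.1]
gripper_width: 30.8
gripper_force: 0.0
clock: 9.12
position: [527.5, 107.8, 81.3]
tool_rot: [-3.141, -0.001, 2.883]
wrist_force: [-0.1, 0.7, 0.6]
gripper_width: 30.2
gripper_force: 0.0
(490, 10, 82, 3.0115926535897932) -> [0.0559, -0.5204, -0.0027, -0.0003, -0.0004, -0.0411] rows>=1.7 
(465, -84.7, 82, 3.0115926535897932) -> [0.0626, -0.4857, 0.0, 0.0, 0.0, 0.0] rows>=1.6 
(465, -84.7, 3.5, 3.0115926535897932) -> [0.0, 0.0, 0.3925, 0.0, 0.0, 0.0] rows>=1.3 
(465, -84.7, 80, 3.0115926535897932) -> [0.0, 0.0, -0.3825, 0.0, 0.0, 0.0] rows>=1.2 
(467.5, 20, 80, 2.882592653589793) -> [0.0555, 0.5207, 0.0, 0.0, 0.0, 0.0411] rows>=1.7 
(467.5, 124, 80, 2.882592653589793) -> [0.1332, 0.5027, 0.0, 0.0, 0.0, 0.0] rows>=1.7
```

```bash
python3 -m jog '[[[0.056,-0.52,0,0,0,-0.041],[0.056,-0.52,0,0,0,-0.041],[0.056,-0.52,0,0,0,-0.041],[0.056,-0.52,0,0,0,-0.041]]]' 0.06
python3 -m jog '[[[0.063,-0.486,0,0,0,0],[0.063,-0.486,0,0,0,0],[0.063,-0.486,0,0,0,0],[0.063,-0.486,0,0,0,0],[0.063,-0.486,0,0,0,0]]]'
python3 -m jog '[[[0,0,0.2,0,0,0],[0,0,0.3,0,0,0],[0,0,0.36,0,0,0],[0,0,0.39,0,0,0],[0,0,0.39,0,0,0],[0,0,0.39,0,0,0]]]'
python3 -m jog '[[[0,0,0,0,0,0],[0,0,0,0,0,0],[0,0,0,0,0,0],[0,0,0,0,0,0],[0,0,0,0,0,0],[0,0,0,0,0,0],[0,0,0,0,0,0]]]' -1 15
python3 -m jog '[[[0,0,-0.1,0,0,0],[0,0,-0.38,0,0,0],[0,0,-0.38,0,0,0],[0,0,-0.38,0,0,0],[0,0,-0.38,0,0,0]]]'
python3 - <<'E'
from h import *
P=np.pi
plan((467.5,20,80,P-.259),(467.5,124,80,P-.259),(467.5,124,12.8,P-.259))
E
```

```text
clock: 9.62
position: [490.7, 10.8, 81.9]
tool_rot: [-3.141, -0.001, 3.011]
wrist_force: [-0.2, 0.4, -0.0]
gripper_width: 49.9
gripper_force: 0.0
clock: 10.25
position: [465.9, -83.1, 82.1]
tool_rot: [3.142, -0.0, 3.014]
wrist_force: [-0.1, 0.0, -0.6]
gripper_width: 49.7
gripper_force: 0.0
clock: 11.0
position: [465.9, -84.5, 4.9]
tool_rot: [3.142, 0.001, 3.011]
wrist_force: [-0.2, -1.2, -0.3]
gripper_width: 49.5
gripper_force: 0.0
clock: 11.88
position: [465.5, -84.5, 4.3]
tool_rot: [-3.142, 0.0, 3.011]
wrist_force: [-1.1, 0.4, 3.7]
gripper_width: 17.4
gripper_force: 15.0
clock: 12.5
position: [464.8, -84.4, 79.3]
tool_rot: [-3.141, -0.002, 3.011]
wrist_force: [-0.1, 0.5, -0.8]
gripper_width: 17.3
gripper_force: 15.0
(467.5, 20, 80, 2.882592653589793) -> [0.0546, 0.5196, -0.0034, -0.0002, -0.0005, 0.041] rows>=1.7 
(467.5, 124, 80, 2.882592653589793) -> [0.1332, 0.5027, 0.0, 0.0, 0.0, 0.0] rows>=1.7 
(467.5, 124, 12.8, 2.882592653589793) -> [0.0, 0.0, 0.336, 0.0, 0.0, 0.0] rows>=1.1
```

```bash
python3 -m jog '[[[0.055,0.52,0,0,0,0.041],[0.055,0.52,0,0,0,0.041],[0.055,0.52,0,0,0,0.041],[0.055,0.52,0,0,0,0.041]]]'
python3 -m jog '[[[0.133,0.503,0,0,0,0],[0.133,0.503,0,0,0,0],[0.133,0.503,0,0,0,0],[0.133,0.503,0,0,0,0],[0.133,0.503,0,0,0,0]]]'
python3 -m jog '[[[0,0,0.2,0,0,0],[0,0,0.28,0,0,0],[0,0,0.31,0,0,0],[0,0,0.328,0,0,0],[0,0,0.328,0,0,0],[0,0,0.328,0,0,0],[0,0,0.328,0,0,0]]]'
```

```text
clock: 13.0
position: [467.7, 19.4, 79.7]
tool_rot: [-3.141, -0.001, 2.882]
wrist_force: [-0.1, 0.2, -0.3]
gripper_width: 17.2
gripper_force: 15.0
clock: 13.62
position: [468.3, 122.4, 80.2]
tool_rot: [-3.141, 0.0, 2.88]
wrist_force: [0.7, -0.2, -0.4]
gripper_width: 17.5
gripper_force: 15.0
clock: 14.5
position: [468.3, 124.3, 15.0]
tool_rot: [3.141, 0.0, 2.883]
wrist_force: [0.2, -0.8, -0.6]
gripper_width: 17.6
gripper_force: 15.0
```

Then release, and go for the white one.

```bash
python3 -m jog '[[[0,0,0.007,0,0,0],[0,0,0.007,0,0,0],[0,0,0.007,0,0,0]]]'
python3 -m jog '[[[0,0,0,0,0,0],[0,0,0,0,0,0],[0,0,0,0,0,0],[0,0,0,0,0,0],[0,0,0,0,0,0]]]' -0.35
python3 -m jog '[[[0,0,-0.1,0,0,0],[0,0,-0.35,0,0,0],[0,0,-0.35,0,0,0],[0,0,-0.35,0,0,0],[0,0,-0.35,0,0,0]]]'
python3 - <<'E'
from h import *
P=np.pi
plan((463.7,15.2,82,P-.08),(463.7,15.2,4,P-.08),(463.7,15.2,80,P-.08),(508.5,130,80,P+.162),(508.5,233.5,80,P+.162))
E
```

```text
clock: 14.88
position: [468.2, 124.2, 13.3]
tool_rot: [3.141, 0.0, 2.883]
wrist_force: [-0.2, -0.2, 3.4]
gripper_width: 17.3
gripper_force: 15.0
clock: 15.5
position: [468.1, 124.1, 13.3]
tool_rot: [-3.142, 0.0, 2.883]
wrist_force: [-0.1, -0.3, -0.1]
gripper_width: 30.7
gripper_force: 0.0
clock: 16.12
position: [467.6, 123.9, 82.4]
tool_rot: [-3.141, -0.001, 2.882]
wrist_force: [0.6, -0.4, -0.5]
gripper_width: 30.5
gripper_force: 0.0
(463.7, 15.2, 82, 3.061592653589793) -> [-0.1205, -0.5305, 0.0026, -0.0003, -0.0004, -0.057] rows>=1.7 
(463.7, 15.2, 4, 3.061592653589793) -> [0.0, 0.0, 0.39, 0.0, 0.0, 0.0] rows>=1.2 
(463.7, 15.2, 80, 3.061592653589793) -> [0.0, 0.0, -0.38, 0.0, 0.0, 0.0] rows>=1.2 
(508.5, 130, 80, 3.303592653589793) -> [-0.1774, 0.5901, 0.0, 0.0, 0.0, -0.077] rows>=2.0 
(508.5, 233.5, 80, 3.303592653589793) -> [-0.0835, 0.5107, 0.0, 0.0, 0.0, 0.0] rows>=1.7
```

```bash
python3 -m jog '[[[-0.12,-0.53,0,0,0,-0.057],[-0.12,-0.53,0,0,0,-0.057],[-0.12,-0.53,0,0,0,-0.057],[-0.12,-0.53,0,0,0,-0.057],[-0.12,-0.53,0,0,0,-0.057]]]' 0.06
python3 -m jog '[[[0,0,0.2,0,0,0],[0,0,0.3,0,0,0],[0,0,0.36,0,0,0],[0,0,0.395,0,0,0],[0,0,0.395,0,0,0],[0,0,0.395,0,0,0]]]'
python3 -m jog '[[[0,0,0,0,0,0],[0,0,0,0,0,0],[0,0,0,0,0,0],[0,0,0,0,0,0],[0,0,0,0,0,0],[0,0,0,0,0,0],[0,0,0,0,0,0]]]' -1 15
python3 -m jog '[[[0,0,-0.1,0,0,0],[0,0,-0.38,0,0,0],[0,0,-0.38,0,0,0],[0,0,-0.38,0,0,0],[0,0,-0.38,0,0,0]]]'
python3 - <<'E'
from h import *
P=np.pi
plan((508.5,130,80,P+.162),(508.5,233.5,80,P+.162))
E
```

```text
clock: 16.75
position: [464.1, 16.5, 82.9]
tool_rot: [-3.141, -0.001, 3.063]
wrist_force: [0.3, -0.1, 0.6]
gripper_width: 49.9
gripper_force: 0.0
clock: 17.5
position: [464.6, 15.6, 4.8]
tool_rot: [3.141, 0.001, 3.062]
wrist_force: [0.0, -0.1, 0.3]
gripper_width: 50.1
gripper_force: 0.0
clock: 18.38
position: [464.2, 15.5, 4.3]
tool_rot: [-3.142, 0.0, 3.062]
wrist_force: [-1.4, -0.1, 3.8]
gripper_width: 17.0
gripper_force: 15.0
clock: 19.0
position: [463.5, 15.4, 79.3]
tool_rot: [-3.141, -0.002, 3.061]
wrist_force: [-1.2, -0.6, -0.3]
gripper_width: 16.9
gripper_force: 15.0
(508.5, 130, 80, 3.303592653589793) -> [-0.1784, 0.5892, -0.004, -0.0001, -0.0005, -0.0771] rows>=2.0 
(508.5, 233.5, 80, 3.303592653589793) -> [-0.0835, 0.5107, 0.0, 0.0, 0.0, 0.0] rows>=1.7
```

```bash
python3 -m jog '[[[-0.178,0.589,0,0,0,-0.077],[-0.178,0.589,0,0,0,-0.077],[-0.178,0.589,0,0,0,-0.077],[-0.178,0.589,0,0,0,-0.077]]]'
python3 -m jog '[[[-0.084,0.511,0,0,0,0],[-0.084,0.511,0,0,0,0],[-0.084,0.511,0,0,0,0],[-0.084,0.511,0,0,0,0],[-0.084,0.511,0,0,0,0]]]'
python3 -m jog '[[[0,0,0.2,0,0,0],[0,0,0.28,0,0,0],[0,0,0.31,0,0,0],[0,0,0.328,0,0,0],[0,0,0.328,0,0,0],[0,0,0.328,0,0,0],[0,0,0.328,0,0,0]]]'
```

```text
clock: 19.5
position: [508.4, 129.3, 79.3]
tool_rot: [-3.141, -0.002, -2.98]
wrist_force: [0.5, -0.8, -0.2]
gripper_width: 16.9
gripper_force: 15.0
clock: 20.12
position: [509.4, 231.8, 80.3]
tool_rot: [-3.141, -0.0, -2.982]
wrist_force: [0.3, 0.5, -0.8]
gripper_width: 16.9
gripper_force: 15.0
clock: 21.0
position: [509.4, 233.8, 15.1]
tool_rot: [3.141, 0.001, -2.98]
wrist_force: [0.2, -0.1, -0.6]
gripper_width: 16.6
gripper_force: 15.0
```

```bash
python3 -m jog '[[[0,0,0.007,0,0,0],[0,0,0.007,0,0,0],[0,0,0.007,0,0,0]]]'
python3 -m jog '[[[0,0,0,0,0,0],[0,0,0,0,0,0],[0,0,0,0,0,0],[0,0,0,0,0,0],[0,0,0,0,0,0]]]' -0.35
python3 -m jog '[[[0,0,-0.1,0,0,0],[0,0,-1,0,0,0],[0,0,-1,0,0,0],[0,0,-1,0,0,0],[0,0,-1,0,0,0],[0,0,-1,0,0,0]]]'
python3 - <<'E'
from h import *
d=wsnap('w3'); print(d['p'])
rect(d,420,590,50,270,3,14,'w3r')
P=np.pi
plan((490,60,230,P-.068),(480,-120,230,P-.068),(475,-300,230,P-.068))
E
```

```text
clock: 21.38
position: [509.3, 233.8, 13.4]
tool_rot: [3.142, 0.0, -2.98]
wrist_force: [0.0, 0.7, 2.5]
gripper_width: 16.4
gripper_force: 15.0
clock: 22.0
position: [509.2, 233.6, 13.2]
tool_rot: [-3.141, -0.0, -2.98]
wrist_force: [0.3, 0.3, -0.0]
gripper_width: 30.9
gripper_force: 0.0
clock: 22.75
position: [508.9, 233.6, 212.9]
tool_rot: [-3.142, -0.0, -2.98]
wrist_force: [-1.3, -0.0, -0.9]
gripper_width: 30.6
gripper_force: 0.0
[508.86210271 233.6466929  212.87658959]
(490, 60, 230, 3.073592653589793) -> [0.232, -0.841, -0.0877, -0.0002, -0.0004, 0.0732] rows>=2.8 
(480, -120, 230, 3.073592653589793) -> [-0.0113, -0.9013, 0.0, 0.0, 0.0, 0.0] rows>=2.9 
(475, -300, 230, 3.073592653589793) -> [-0.0362, -0.8996, 0.0, 0.0, 0.0, 0.0] rows>=2.9
```

View pics/w3r.png

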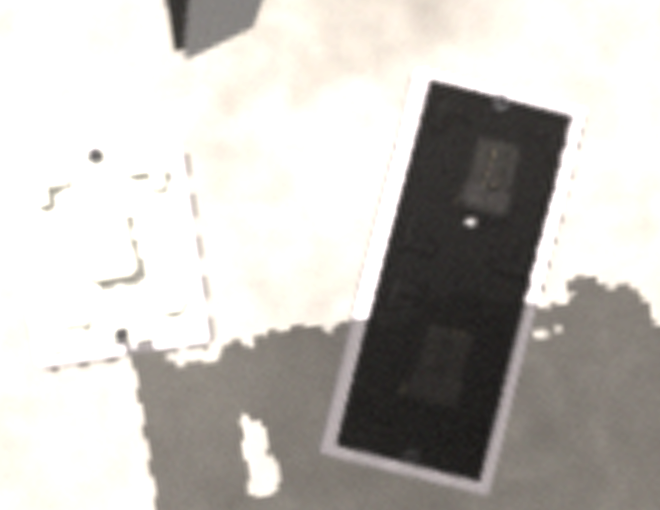

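```bash
python3 -m jog '[[[0.232,-0.841,-0.088,0,0,0.073],[0.232,-0.841,-0.088,0,0,0.073],[0.232,-0.841,-0.088,0,0,0.073],[0.232,-0.841,-0.088,0,0,0.073],[0.232,-0.841,-0.088,0,0,0.073]]]'
python3 -m jog '[[[-0.011,-0.9,0,0,0,0],[-0.011,-0.9,0,0,0,0],[-0.011,-0.9,0,0,0,0],[-0.011,-0.9,0,0,0,0],[-0.011,-0.9,0,0,0,0]]]'
python3 -m jog '[[[-0.036,-0.9,0,0,0,0],[-0.036,-0.9,0,0,0,0],[-0.036,-0.9,0,0,0,0],[-0.036,-0.9,0,0,0,0],[-0.036,-0.9,0,0,0,0],[-0.036,-0.9,0,0,0,0]]]'
python3 - <<'E'
from h import *
d=wsnap('w4'); print(d['p'])
rect(d,400,560,-430,-140,2.7,32,'w4r')
E
```

```text
clock: 23.42
position: [490.2, 60.7, 230.1]
tool_rot: [-3.141, -0.001, 3.074]
wrist_force: [-0.7, 0.8, 0.0]
gripper_width: 30.2
gripper_force: 0.0
clock: 24.05
position: [480.8, -118.2, 230.3]
tool_rot: [-3.141, -0.001, 3.076]
wrist_force: [-0.8, 0.3, 0.1]
gripper_width: 30.7
gripper_force: 0.0
clock: 24.8
position: [476.5, -297.7, 230.7]
tool_rot: [3.141, -0.0, 3.077]
wrist_force: [0.3, 0.0, 0.2]
gripper_width: 30.4
gripper_force: 0.0
[ 476.45813251 -297.67664399  230.72242267]
```

View pics/w4r.png

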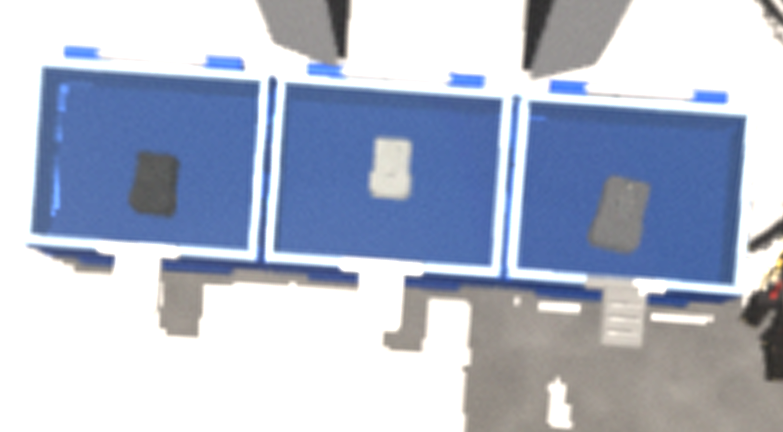

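Run:
```python
from h import *
P=np.pi
d=dict(np.load('pics/w4.npz'))
# grey part true position: same ray at z=18
T=np.eye(4);T[:3,:3]=Ro.from_euler('xyz',d['rr']).as_matrix();T[:3,3]=d['p'];c=(T@d['mount'])[:3,3]
q=np.array([560-213/2.7,-140-620/2.7,32]); print('grey',c+(q-c)*(18-c[2])/(32-c[2]))
plan((440.6,-370.6,60,P-.067),(440.6,-370.6,27,P-.067))
xb=np.array([np.cos(.067),-np.sin(.067),0]); H=np.array([442.6,-370.7,32])+83*xb
for f in np.r_[np.arange(1,21)*.1075]:
    p=H-85*np.cos(f)*xb+[0,0,85*np.sin(f)-5]; dl=rot(P-.067).inv().apply(p-(H-85*xb-[0,0,5]))/200
    print(round(f,3),dl.round(3).tolist())
```

```text
grey [ 483.83573862 -372.47364427   18.        ]
(440.6, -370.6, 60, 3.074592653589793) -> [0.1549, -0.3744, 0.8541, 0.0002, 0.0, 0.0007] rows>=3.0 
(440.6, -370.6, 27, 3.074592653589793) -> [0.0, 0.0, 0.165, 0.0, 0.0, 0.0] rows>=0.5 
0.108 [-0.002, 0.0, -0.046]
0.215 [-0.01, 0.0, -0.091]
0.322 [-0.022, 0.0, -0.135]
0.43 [-0.039, 0.0, -0.177]
0.538 [-0.06, -0.0, -0.218]
0.645 [-0.085, 0.0, -0.256]
0.752 [-0.115, 0.0, -0.29]
0.86 [-0.148, 0.0, -0.322]
0.968 [-0.184, 0.0, -0.35]
1.075 [-0.223, 0.0, -0.374]
1.182 [-0.264, 0.0, -0.393]
1.29 [-0.307, 0.0, -0.408]
1.398 [-0.352, 0.0, -0.419]
1.505 [-0.397, 0.0, -0.424]
1.612 [-0.443, 0.0, -0.425]
1.72 [-0.488, 0.0, -0.42]
1.828 [-0.533, 0.0, -0.411]
1.935 [-0.576, 0.0, -0.397]
2.042 [-0.618, 0.0, -0.379]
2.15 [-0.658, 0.0, -0.356]
```

```bash
python3 -m jog '[[[0.155,-0.374,0.854,0,0,0],[0.155,-0.374,0.854,0,0,0],[0.155,-0.374,0.854,0,0,0],[0.155,-0.374,0.854,0,0,0],[0.155,-0.374,0.854,0,0,0],[0.155,-0.374,0.854,0,0,0]]]' -0.15
python3 -m jog '[[[0,0,0.1,0,0,0],[0,0,0.165,0,0,0],[0,0,0.165,0,0,0],[0,0,0.165,0,0,0],[0,0,0.165,0,0,0]]]'
python3 -m jog '[[[0,0,0,0,0,0],[0,0,0,0,0,0],[0,0,0,0,0,0],[0,0,0,0,0,0],[0,0,0,0,0,0],[0,0,0,0,0,0]]]' -1 8
```

```text
clock: 25.6
position: [441.3, -371.7, 61.8]
tool_rot: [-3.141, 0.003, 3.076]
wrist_force: [-0.0, 0.2, 0.6]
gripper_width: 40.0
gripper_force: 0.0
clock: 26.22
position: [439.8, -372.4, 27.5]
tool_rot: [-3.141, 0.001, 3.074]
wrist_force: [0.1, -0.0, -0.2]
gripper_width: 39.7
gripper_force: 0.0
clock: 26.98
position: [439.7, -371.4, 27.0]
tool_rot: [3.14, -0.0, 3.075]
wrist_force: [-0.7, 5.6, 2.1]
gripper_width: 15.9
gripper_force: 8.0
```

```bash
python3 -m jog '[[[-0.002,0,-0.046,0,0,0],[-0.01,0,-0.091,0,0,0],[-0.022,0,-0.135,0,0,0],[-0.039,0,-0.177,0,0,0],[-0.06,0,-0.218,0,0,0],[-0.085,0,-0.256,0,0,0],[-0.115,0,-0.29,0,0,0],[-0.115,0,-0.29,0,0,0]]]'
```

```text
clock: 27.98
position: [462.9, -373.0, 85.8]
tool_rot: [3.141, -0.0, 3.075]
wrist_force: [-0.8, 6.8, 0.8]
gripper_width: 16.1
gripper_force: 8.0
```

```bash
python3 -m jog '[[[-0.033,0,-0.032,0,0,0],[-0.069,0,-0.06,0,0,0],[-0.108,0,-0.084,0,0,0],[-0.149,0,-0.103,0,0,0],[-0.192,0,-0.118,0,0,0],[-0.237,0,-0.129,0,0,0],[-0.282,0,-0.134,0,0,0],[-0.328,0,-0.135,0,0,0],[-0.373,0,-0.13,0,0,0],[-0.418,0,-0.121,0,0,0],[-0.461,0,-0.107,0,0,0],[-0.503,0,-0.089,0,0,0],[-0.543,0,-0.066,0,0,0],[-0.543,0,-0.066,0,0,0],[-0.543,0,-0.066,0,0,0]]]'
```

```text
clock: 29.85
position: [571.8, -380.7, 99.3]
tool_rot: [-3.142, 0.002, 3.075]
wrist_force: [3.7, 4.8, 3.9]
gripper_width: 15.6
gripper_force: 8.0
```

```bash
python3 -m jog '[[[0,0,0,0,0,0],[0,0,0,0,0,0],[0,0,0,0,0,0],[0,0,0,0,0,0]]]' -0.35
python3 -m jog '[[[0,0,-0.2,0,0,0],[0,0,-0.5,0,0,0],[0,0,-0.5,0,0,0],[0.44,-0.02,-0.5,0,0,0],[0.44,-0.02,-0.5,0,0,0],[0.44,-0.02,-0.5,0,0,0],[0.44,-0.02,-0.5,0,0,0]]]'
python3 - <<'E'
from h import *
P=np.pi
d=wsnap('w5'); print(d['p'],d['rr'])
rect(d,430,620,-440,-310,3.1,18,'w5r')
plan((484,-372.5,90,P-.2),(484,-372.5,10,P-.2))
E
```

```text
clock: 30.35
position: [570.8, -381.2, 98.3]
tool_rot: [-3.141, -0.0, 3.074]
wrist_force: [0.4, 0.8, -0.5]
gripper_width: 30.6
gripper_force: 0.0
clock: 31.22
position: [483.8, -378.8, 198.1]
tool_rot: [3.142, 0.0, 3.075]
wrist_force: [-0.8, 0.3, -1.0]
gripper_width: 30.7
gripper_force: 0.0
[ 483.781299   -378.78289428  198.08972002] [3.14158265e+00 1.93021046e-04 3.07498699e+00]
(484, -372.5, 90, 2.941592653589793) -> [0.0014, 0.0313, 0.5399, 0.0, 0.0, 0.0425] rows>=1.7 
(484, -372.5, 10, 2.941592653589793) -> [0.0, 0.0, 0.4, 0.0, 0.0, 0.0] rows>=1.3
```

View pics/w5r.png

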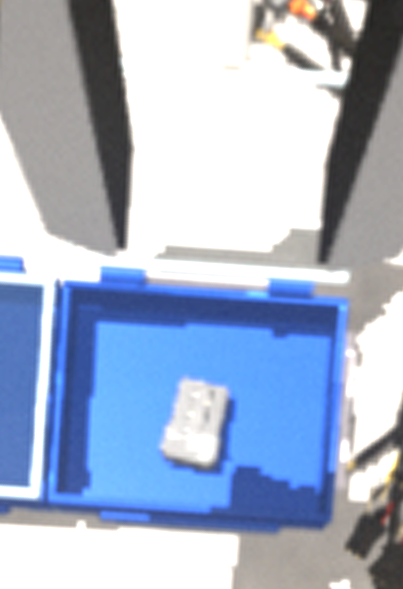

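```bash
python3 -m jog '[[[0,0.029,0.54,0,0,0.0425],[0,0.029,0.54,0,0,0.0425],[0,0.029,0.54,0,0,0.0425],[0,0.029,0.54,0,0,0.0425],[0,0.029,0.54,0,0,0.0425]]]' -0.1
python3 -m jog '[[[0,0,0.15,0,0,0],[0,0,0.25,0,0,0],[0,0,0.3,0,0,0],[0,0,0.34,0,0,0],[0,0,0.37,0,0,0],[0,0,0.395,0,0,0],[0,0,0.395,0,0,0],[0,0,0.395,0,0,0]]]'
```

```text
clock: 31.9
position: [484.2, -374.1, 92.2]
tool_rot: [-3.141, 0.003, 2.941]
wrist_force: [-0.1, -0.3, -1.1]
gripper_width: 42.1
gripper_force: 0.0
clock: 32.9
position: [483.4, -373.4, 11.6]
tool_rot: [-3.141, 0.0, 2.941]
wrist_force: [0.4, 0.3, 0.3]
gripper_width: 42.8
gripper_force: 0.0
```

```bash
python3 -m jog '[[[0,0,0,0,0,0],[0,0,0,0,0,0],[0,0,0,0,0,0],[0,0,0,0,0,0],[0,0,0,0,0,0],[0,0,0,0,0,0],[0,0,0,0,0,0]]]' -1 15
python3 -m jog '[[[0,0,-0.1,0,0,0],[0,0,-0.5,0,0,0],[0,0,-0.5,0,0,0],[0,0,-0.5,0,0,0],[0,0,-0.5,0,0,0]]]'
python3 - <<'E'
from h import *
P=np.pi
plan((490,-190,115,P-.1),(490,0,115,P-.1),(488,185,115,P-.1),(481.5,365,80,P-.1),(481.5,365,20,P-.1))
E
```

```text
clock: 33.78
position: [483.3, -373.4, 11.4]
tool_rot: [-3.142, 0.0, 2.941]
wrist_force: [-1.1, 0.7, 3.3]
gripper_width: 18.1
gripper_force: 14.9
clock: 34.4
position: [482.9, -372.8, 110.4]
tool_rot: [3.141, -0.001, 2.941]
wrist_force: [-0.7, -0.5, -1.2]
gripper_width: 18.5
gripper_force: 14.9
(490, -190, 115, 3.041592653589793) -> [0.1477, 0.9026, -0.0223, 0.0002, -0.0003, -0.0321] rows>=2.9 
(490, 0, 115, 3.041592653589793) -> [0.0948, 0.9453, 0.0, 0.0, 0.0, 0.0] rows>=3.0 
(488, 185, 115, 3.041592653589793) -> [0.1023, 0.9194, 0.0, 0.0, 0.0, 0.0] rows>=3.0 
(481.5, 365, 80, 3.041592653589793) -> [0.1222, 0.8923, 0.175, 0.0, 0.0, 0.0] rows>=2.9 
(481.5, 365, 20, 3.041592653589793) -> [0.0, 0.0, 0.3, 0.0, 0.0, 0.0] rows>=1.0
```

```bash
python3 -m jog '[[[0.148,0.9,-0.022,0,0,-0.032],[0.148,0.9,-0.022,0,0,-0.032],[0.148,0.9,-0.022,0,0,-0.032],[0.148,0.9,-0.022,0,0,-0.032],[0.148,0.9,-0.022,0,0,-0.032]]]'
python3 -m jog '[[[0.095,0.945,0,0,0,0],[0.095,0.945,0,0,0,0],[0.095,0.945,0,0,0,0],[0.095,0.945,0,0,0,0],[0.095,0.945,0,0,0,0]]]'
python3 -m jog '[[[0.102,0.92,0,0,0,0],[0.102,0.92,0,0,0,0],[0.102,0.92,0,0,0,0],[0.102,0.92,0,0,0,0],[0.102,0.92,0,0,0,0]]]'
python3 -m jog '[[[0.122,0.894,0.175,0,0,0],[0.122,0.894,0.175,0,0,0],[0.122,0.894,0.175,0,0,0],[0.122,0.894,0.175,0,0,0],[0.122,0.894,0.175,0,0,0],[0.122,0.894,0.175,0,0,0],[0.122,0.894,0.175,0,0,0]]]'
python3 -m jog '[[[0,0,0.2,0,0,0],[0,0,0.28,0,0,0],[0,0,0.3,0,0,0],[0,0,0.3,0,0,0],[0,0,0.3,0,0,0]]]'
```

```text
clock: 35.02
position: [489.8, -191.2, 115.1]
tool_rot: [-3.141, -0.001, 3.041]
wrist_force: [-0.7, -0.9, -0.4]
gripper_width: 18.1
gripper_force: 14.9
clock: 35.65
position: [490.3, -2.5, 115.4]
tool_rot: [-3.141, -0.0, 3.04]
wrist_force: [-0.1, -0.1, 0.1]
gripper_width: 17.9
gripper_force: 14.9
clock: 36.28
position: [489.1, 181.7, 115.5]
tool_rot: [-3.14, 0.0, 3.038]
wrist_force: [0.5, -0.3, -0.7]
gripper_width: 18.5
gripper_force: 14.9
clock: 37.15
position: [482.7, 363.2, 81.1]
tool_rot: [3.141, 0.0, 3.039]
wrist_force: [0.3, -0.1, 0.0]
gripper_width: 18.8
gripper_force: 14.9
clock: 37.78
position: [482.5, 364.7, 21.6]
tool_rot: [3.141, 0.001, 3.041]
wrist_force: [-0.2, -0.3, -0.3]
gripper_width: 18.3
gripper_force: 14.9
```

```bash
python3 -m jog '[[[0,0,0.02,0,0,0],[0,0,0.036,0,0,0],[0,0,0.036,0,0,0],[0,0,0.036,0,0,0]]]'
python3 -m jog '[[[0,0,0,0,0,0],[0,0,0,0,0,0],[0,0,0,0,0,0],[0,0,0,0,0,0],[0,0,0,0,0,0]]]' -0.35
python3 -m jog '[[[0,0,-0.1,0,0,0],[0,0,-1,0,0,0],[0,0,-1,0,0,0],[0,0,-1,0,0,0],[0,0,-1,0,0,0],[0,0,-1,0,0,0]]]'
python3 - <<'E'
from h import *
P=np.pi
d=wsnap('w6'); print(d['p'])
plan((481.5,240,270,P-.067))
E
```

```text
clock: 38.28
position: [482.0, 364.3, 13.4]
tool_rot: [-3.141, -0.0, 3.041]
wrist_force: [0.4, -0.6, -0.8]
gripper_width: 18.3
gripper_force: 15.0
clock: 38.9
position: [482.1, 364.4, 13.5]
tool_rot: [-3.142, 0.0, 3.041]
wrist_force: [0.5, -0.2, -0.1]
gripper_width: 30.7
gripper_force: 0.0
clock: 39.65
position: [481.8, 364.3, 214.0]
tool_rot: [3.141, 0.0, 3.041]
wrist_force: [0.2, -0.9, -0.3]
gripper_width: 30.9
gripper_force: 0.0
[481.78994974 364.29960254 214.04916609]
(481.5, 240, 270, 3.074592653589793) -> [-0.0615, -0.6178, -0.2835, -0.0002, -0.0002, -0.0107] rows>=2.2
```

```bash
python3 -m jog '[[[-0.06,-0.62,-0.28,0,0,-0.0107],[-0.06,-0.62,-0.28,0,0,-0.0107],[-0.06,-0.62,-0.28,0,0,-0.0107],[-0.06,-0.62,-0.28,0,0,-0.0107],[-0.06,-0.62,-0.28,0,0,-0.0107]]]'
python3 - <<'E'
from h import *
P=np.pi
d=wsnap('w7'); print(d['p'])
g=cv2.createCLAHE(6,(8,8)).apply(cv2.cvtColor(d['img'],cv2.COLOR_RGB2GRAY)); d['img']=np.dstack([(g/1.5).astype(np.uint8)]*3)
rect(d,420,580,60,410,2.28,15,'w7r')
plan((481.5,50,270,P-.067),(520,-140,220,P-.067),(573.4,-330,170,P-.067),(573.4,-380.7,130,P-.067))
E
```

```text
clock: 40.33
position: [480.9, 241.1, 268.4]
tool_rot: [-3.14, -0.001, 3.077]
wrist_force: [0.4, 0.7, 0.8]
gripper_width: 30.5
gripper_force: 0.0
[480.94576459 241.09569624 268.39672853]
(481.5, 50, 270, 3.074592653589793) -> [-0.0645, -0.953, -0.0065, -0.0005, -0.0003, 0.0006] rows>=3.1 
(520, -140, 220, 3.074592653589793) -> [-0.2557, -0.935, 0.25, 0.0, 0.0, 0.0] rows>=3.2 
(573.4, -330, 170, 3.074592653589793) -> [-0.33, -0.93, 0.25, 0.0, 0.0, 0.0] rows>=3.3 
(573.4, -380.7, 130, 3.074592653589793) -> [-0.017, -0.2529, 0.2, 0.0, 0.0, 0.0] rows>=1.0
```

View pics/w7r.png

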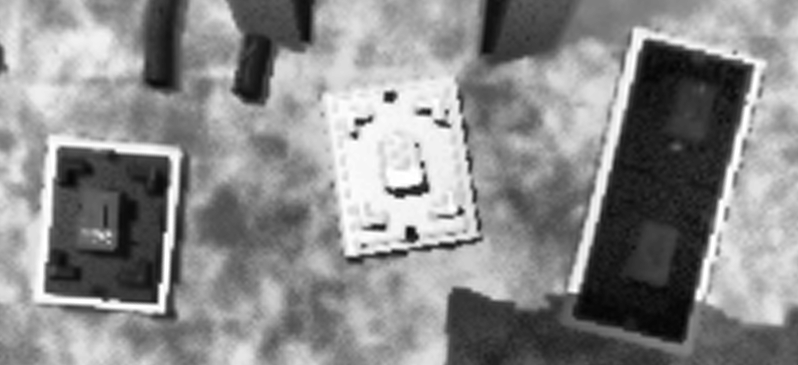

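```bash
python3 -m jog '[[[-0.065,-0.95,0,0,0,0],[-0.065,-0.95,0,0,0,0],[-0.065,-0.95,0,0,0,0],[-0.065,-0.95,0,0,0,0],[-0.065,-0.95,0,0,0,0]]]' -0.25
python3 -m jog '[[[-0.256,-0.935,0.25,0,0,0],[-0.256,-0.935,0.25,0,0,0],[-0.256,-0.935,0.25,0,0,0],[-0.256,-0.935,0.25,0,0,0],[-0.256,-0.935,0.25,0,0,0]]]'
python3 -m jog '[[[-0.33,-0.93,0.25,0,0,0],[-0.33,-0.93,0.25,0,0,0],[-0.33,-0.93,0.25,0,0,0],[-0.33,-0.93,0.25,0,0,0],[-0.33,-0.93,0.25,0,0,0],[-0.33,-0.93,0.25,0,0,0]]]'
python3 - <<'E'
from h import *
P=np.pi
plan((570.8,-381.2,150,P-.067),(570.8,-381.2,98.5,P-.067))
E
```

```text
clock: 41.0
position: [481.9, 50.3, 269.1]
tool_rot: [-3.141, -0.001, 3.076]
wrist_force: [-0.4, 1.0, 0.5]
gripper_width: 35.3
gripper_force: 0.0
clock: 41.62
position: [520.7, -139.7, 218.8]
tool_rot: [-3.141, -0.002, 3.075]
wrist_force: [0.4, -0.5, 0.0]
gripper_width: 35.3
gripper_force: 0.0
clock: 42.38
position: [574.9, -327.9, 170.0]
tool_rot: [3.141, 0.001, 3.078]
wrist_force: [0.4, -0.6, -0.4]
gripper_width: 35.3
gripper_force: 0.0
(570.8, -381.2, 150, 3.074592653589793) -> [0.0035, -0.2671, 0.0999, 0.0003, 0.0002, 0.001] rows>=0.9 
(570.8, -381.2, 98.5, 3.074592653589793) -> [0.0, 0.0, 0.2575, 0.0, 0.0, 0.0] rows>=0.8
```

```bash
python3 -m jog '[[[0.0035,-0.267,0.1,0,0,0.001],[0.0035,-0.267,0.1,0,0,0.001],[0.0035,-0.267,0.1,0,0,0.001],[0.0035,-0.267,0.1,0,0,0.001],[0.0035,-0.267,0.1,0,0,0.001]]]'
python3 -m jog '[[[0,0,0.1,0,0,0],[0,0,0.2,0,0,0],[0,0,0.257,0,0,0],[0,0,0.257,0,0,0],[0,0,0.257,0,0,0]]]'
python3 -m jog '[[[0,0,0,0,0,0],[0,0,0,0,0,0],[0,0,0,0,0,0],[0,0,0,0,0,0],[0,0,0,0,0,0],[0,0,0,0,0,0]]]' -1 8
```

```text
clock: 43.0
position: [570.3, -382.7, 150.0]
tool_rot: [3.141, 0.001, 3.073]
wrist_force: [0.3, -0.3, 1.9]
gripper_width: 35.2
gripper_force: 0.0
clock: 43.62
position: [569.7, -384.2, 98.5]
tool_rot: [-3.141, 0.0, 3.071]
wrist_force: [-0.2, -0.6, -0.1]
gripper_width: 35.3
gripper_force: 0.0
clock: 44.38
position: [570.9, -381.1, 98.1]
tool_rot: [3.138, 0.001, 3.074]
wrist_force: [1.8, 12.3, 3.1]
gripper_width: 15.8
gripper_force: 8.0
```

```bash
python3 -m jog '[[[0.04,0.01,-0.023,0,0,0],[0.082,0.013,-0.041,0,0,0],[0.125,0.013,-0.055,0,0,0],[0.17,0.013,-0.064,0,0,0],[0.215,0.013,-0.069,0,0,0],[0.261,0.013,-0.068,0,0,0],[0.306,0.013,-0.063,0,0,0],[0.351,0.013,-0.052,0,0,0],[0.394,0.013,-0.037,0,0,0],[0.435,0.013,-0.018,0,0,0],[0.474,0.013,0.006,0,0,0],[0.51,0.013,0.034,0,0,0],[0.543,0.013,0.066,0,0,0],[0.573,0.013,0.1,0,0,0],[0.598,0.013,0.138,0,0,0],[0.619,0.013,0.179,0,0,0],[0.636,0.013,0.221,0,0,0],[0.648,0.013,0.265,0,0,0],[0.656,0.013,0.31,0,0,0],[0.658,0.013,0.356,0,0,0]]]'
python3 -m jog '[[[0,0,0,0,0,0],[0,0,0.005,0,0,0],[0,0,0.01,0,0,0],[0,0,0.01,0,0,0]]]'
```

```text
clock: 46.88
position: [438.1, -371.3, 26.8]
tool_rot: [3.14, -0.0, 3.072]
wrist_force: [0.1, 7.7, 0.4]
gripper_width: 15.7
gripper_force: 8.0
clock: 47.38
position: [438.1, -371.5, 25.4]
tool_rot: [3.14, -0.0, 3.072]
wrist_force: [-2.6, 9.2, 9.3]
gripper_width: 15.7
gripper_force: 8.0
```

Shut against the stop (9 N). Release, rise and check.

```bash
python3 -m jog '[[[0,0,0,0,0,0],[0,0,0,0,0,0],[0,0,0,0,0,0],[0,0,0,0,0,0],[0,0,0,0,0,0]]]' -0.25
python3 -m jog '[[[0,0,-0.1,0,0,0],[0,0,-0.3,0,0,0],[0,0.3,-0.95,0,0,0],[0,0.3,-0.95,0,0,0],[0,0.3,-0.95,0,0,0],[0,0.3,-0.95,0,0,0],[0,0.3,-0.95,0,0,0]]]'
python3 - <<'E'
from h import *
d=wsnap('w8'); print(d['p'])
rect(d,400,560,-430,-140,2.7,32,'w8r')
E
```

```text
clock: 48.0
position: [438.5, -372.2, 24.9]
tool_rot: [-3.141, 0.0, 3.072]
wrist_force: [0.3, 0.3, -0.2]
gripper_width: 35.1
gripper_force: 0.0
clock: 48.88
position: [442.1, -312.4, 214.1]
tool_rot: [3.141, -0.001, 3.071]
wrist_force: [0.5, 0.0, -0.3]
gripper_width: 35.8
gripper_force: 0.0
[ 442.11706409 -312.38901397  214.10416696]
```

View pics/w8r.png

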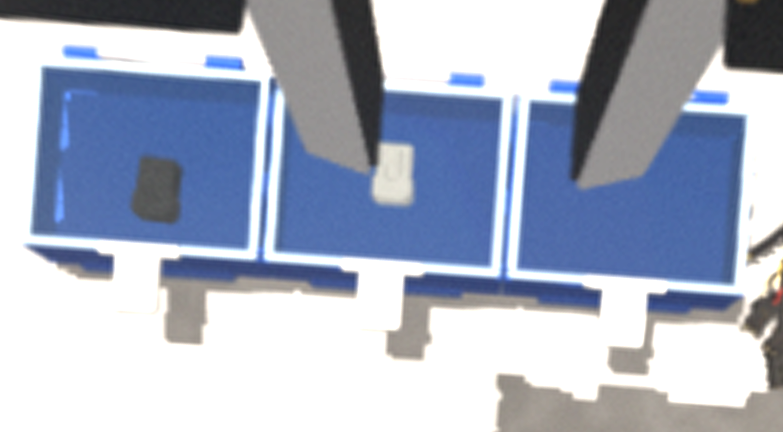

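The right-hand box is empty and its lid is shut: its tab at about (623,317) is back where it started. The other two boxes are still closed.

```bash
python3 -c "
from bench import r
print(r.finish_job())"
```

```text
the job is handed in; nothing more can be done
None
```

I handed the job in at about 49 s: both black housings, the white one and the grey one are in their nests, and the grey housing's box is shut. The other two boxes were never opened; the hand-in returned no verdict, but in the last pictures every housing sat within a few millimetres of its pocket centre (limit 11 mm).

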